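Set a heel blank to the scribed line and hold it down

ROBOT

A 6-joint arm with a two-finger parallel gripper is mounted at the origin on a cart in front of the work surface, level with it; the furniture and walls round the work are solid. World frame = base frame: x ahead of the robot, y to its left, z up, the work surface at z = 0. Lengths are in m, angles in rad, forces in N, time in s.
With the tool pointing down it reaches from about 0.375 to 0.975 m from the base axis. Payload 3.8 kg.
Tool frame: the origin (TCP) lies midway between the tips of the shut fingers; the grasp point (between the pads) lies 19 mm behind it; z points along the fingers, y is the line along which they close (so a half turn about z gives the same grasp; the last joint's range is limited). The gripper opens to 85 mm and grips with 20 to 120 N. Pads are 22 mm wide; open, the fingers measure 114 mm over their backs; the gripper's body (76 mm by 85 mm) begins 54 mm behind the grasp point. The pads swing forward as they close: fully open they stand 13 mm farther back than shut.
Start: joints at [1.073, 0.264, 1.604, -0, 1.274, -0.037], TCP at [0.3, 0.605, 0.231] pointing down, gripper open.
Joint ranges: [-2.63, 2.63], [-0.94, 2.18], [0.31, 2.57], [-1.31, 4.45], [0, 2.66], [-2.55, 2.55]. Speed limits (rad/s): [2.57, 2.57, 3.14, 3.14, 3.14, 3.14].

INTERFACE

Orientations are given as a rotation vector (axis times angle).
In Python, from workcell import bot gives the robot as it stands.
- The arm moves only by the tool step_arm, never from a script. Its argument "motion" is a list of rows, each a list of 5 numbers: the finger opening in cm, from 0 to 8.54, then the shift along the tool's x, y, z in cm, then the turn about the tool's z in degrees. In form: [[claw, dx, dy, dz, twist], ...]. A call has 1 to 20 rows; each row is the pose to reach, as a shift and turn from the pose commanded when the call began, along the tool's axes at that moment; what a row does not reach only later rows make up. A row lasts 1/10 s, in which the tool goes at most 50 mm and 8.59 degrees, less where a joint would pass 70% of its speed; a pose out of reach is approached as far as the arm can. A call with a gripper value outside its range is refused whole. The fingers move at their own pace and stop on an object; "force" is the grip in N (left out, the last holds). Time passes only in rows, so rows that repeat a pose let the fingers close. It gives the time, the measured TCP pose, the force, the opening and the grip force at its end, in the units of the state.
- bot.read_state(): the state, without advancing time (a new reading comes with each control period).
- bot.read_camera(name): name is "scene" or "top" or "wrist"; returns (picture, depth): 400x640x3 uint8, red, green, blue; 400x640 float32, m along the optical axis (not along the pixel's ray), 0 where there is no reading.
- bot.calibration(name): a dict with "mtx" (3x3 intrinsics, pixels), "origin" and "orientation" of the camera in the world; the wrist camera has in their place "T_tool_cam" (4x4, takes a point from camera to tool coordinates, whose origin is the TCP and whose axes are the flange's). Camera axes: x right, y up, looking along -z (the intrinsics and any distortion apply to the point x, -y, -z); pixel columns grow to the right and rows downward; lengths in m; the calibration is good to about 2 mm. A picture is of the moment at which its call begins: read the wrist's pose just before it. calibration takes no time and is no camera call.
- bot.finish_job(): hands the job in; it is judged then, once.
The state is a dict: "time": time; "q": joint angles; "joint_vel": joint speeds; "joint_torque": joint torques, N m; "tool_pos": TCP position; "tcp_rot": TCP orientation; "wrist_force": force on the tool from outside, world axes, zero at the start; "torque": the same for the moment, N m; "width": opening from 0.0 (shut) to 1.0 (fully open); "grip_force": force on a finger pad.
Only numpy, scipy, OpenCV 4.12 (cv2) and the standard library are available. Lean on these libraries where they do the work, as an engineer would, in place of code of your own. Each camera call takes 0.05 s, during which the arm holds its last target. There are 200 camera calls.

TASK

Push the wooden heel blank along the guide board until its straight front edge meets the line scribed right across the board, and stop it there. Then swing the hold-down arm down until its rubber pad bears firmly on top of the blank, without shifting the blank off the line, and let go. Leave the other things on the bench where they stand.

Things in the scene. Friction and masses are not known exactly. Their poses are not given: they have to be found in the camera images.
- board: The fixed pale plywood guide board, 370 x 132 mm, 12 mm thick, on the bench; origin under it at bench height, 70 mm before the line. Along its long sides are guide strips (pale wood, 14 mm wide, 14 mm high), their inner faces at y = +50 and -50 mm: the channel. It has no stop and is open at both ends: 110 mm of board beyond the line in x, 260 mm before it. x: push direction, z up
- line_mid (a point): Middle of the black scribed line, on the top face of the board (12 mm over the bench). x points along the board, the way the blank must be pushed; y along the line; z up. The line is 3 mm wide and runs right across the 100 mm channel and over both guide strips; the shorter, thinner ticks at the sides of the channel are not the line
- blank_edge (a point): Lower middle of the heel blank's straight front edge. Loose layered brown wooden block, D-shaped from above, 118 x 96 mm, 28 mm high, 0.3 to 0.55 kg, flat in the channel with 2 mm play each side. x points out of the front edge (to the line), y along it, z up. Behind the edge its sides are straight for 70 mm, then a half round of 48 mm radius, apex at x = -118 mm: push there
- holddown (a joint): Angle of the steel hold-down arm (rad): 0 is level, with its pad touching the top of the blank; it grows as the arm is raised, up to 1.25. Friction keeps the arm where it is left; swinging it down takes about 1 to 3 N at the knob
- knob_top (a point): Centre of the top face of the black round knob (32 mm diameter) on the free end of the hold-down arm, the place to press; it moves with the arm: z points out of the knob's top, y along the arm away from the hinge. The arm is 20 mm wide; its pad, 24 mm in diameter, hangs below the arm 82 mm from the hinge
- hinge (a point): Hinge of the hold-down arm, on a steel bracket on the board's -y side, 25 mm before the line and 60 mm above the bench. The hinge axis is this point's x axis (same as the line's x); at joint angle 0 the arm points along y. In the arm's plane the knob's top centre is 122 mm along the arm and 28 mm above the arm's hinge line
- jar_near: Glass cream jar, 62 mm diameter, 50 mm high, standing beside the board; not to be moved. Origin under its centre
- tin_near: Flat round tin, 69 mm diameter, 26 mm high, near the end of the board that lies beyond the line; not to be moved. Origin under its centre

How it is judged:
By the outcome, as a careful person would: the job done as asked, in the order asked, and still so for the second after the job is handed in, with the robot touching nothing.
It also fails if it takes over 51 s, if anything falls off the work surface, if the arm or the gripper's body presses on something with over 40 N, if the wrist force passes 120 N, or if a joint passes its speed limit or range.

## Working session

There is one attempt and no reset: what is moved stays moved. The work goes in short steps, Python scripts to look and compute and a tool call to move; the robot and the scene stay as the last step left them, time stands still between calls to the robot, and variables do not carry over. Pictures are saved under pics/ and viewed, at most 13 in all, crops included, and the job is handed in when it is done.

Besides the shell and the picture viewer there is one more tool, called after "Request:" as name(argument=value, ...), one argument or row to a line, values as JSON. step_arm: Moves the arm, as the interface text tells. Its arguments: {"type":"object","properties":{"motion":{"type":"array","items":{"type":"array","items":{"type":"number"}}},"force":{"type":"number"}},"required":["motion"]}

```bash
mkdir -p pics; cat > h.py <<'E'
from workcell import bot
import numpy as np, cv2
from scipy.spatial.transform import Rotation as R
def snap(n):
    s=bot.read_state(); im,d=bot.read_camera(n); np.savez(f'{n}.npz',im=im,d=d,p=s['tool_pos'],r=s['tcp_rot']); return s,im,d
def pose(n):
    c=bot.calibration(n); z=np.load(f'{n}.npz')
    if 'T_tool_cam' in c:
        T=np.eye(4);T[:3,:3]=R.from_rotvec(z['r']).as_matrix();T[:3,3]=z['p'];T=T@np.array(c['T_tool_cam'])
        return c,T[:3,:3],T[:3,3]
    o=np.array(c['orientation']); o=R.from_rotvec(o).as_matrix() if o.shape==(3,) else o
    return c,o,np.array(c['origin'])
def ray(n,u,v,z=None):
    "pixel -> world; z: intersect plane, else use depth"
    c,Ro,o=pose(n); K=np.array(c['mtx']); dist=c.get('dist',c.get('distortion'))
    q=cv2.undistortPoints(np.array([[[u,v]]],float),K,None if dist is None else np.array(dist,float))[0,0]
    r=Ro@np.array([q[0],-q[1],-1.])
    if z is None:
        d=np.load(f'{n}.npz')['d'][int(round(v)),int(round(u))]; return o+r*d
    return o+r*(z-o[2])/r[2]
E
python3 - <<'E'
from h import *
for n in ('top','scene'):
    s,im,d=snap(n); cv2.imwrite(f'pics/{n}1.png',im[:,:,::-1]); print(bot.calibration(n))
print(s['tool_pos'],s['tcp_rot'],bot.calibration('wrist'))
E
```

```text
{'mtx': array([[462.36415761,   0.        , 323.87004006],
       [  0.        , 462.36415761, 190.48951111],
       [  0.        ,   0.        ,   1.        ]]), 'origin': array([0.38749832, 0.1314512 , 0.93681065]), 'orientation': array([ 0.12133193, -0.09090594, -1.5813621 ])}
{'mtx': array([[440.56438202,   0.        , 314.64465878],
       [  0.        , 440.56438202, 200.47392114],
       [  0.        ,   0.        ,   1.        ]]), 'origin': array([-0.03902873,  0.6233754 ,  0.51508684]), 'orientation': array([ 0.50796126, -1.17830135, -2.0572225 ])}
[0.29980457 0.603937   0.22995   ] [-0.71733116 -3.05797701  0.0034228 ] {'mtx': array([[294.29130869,   0.        , 322.63255735],
       [  0.        , 294.29130869, 203.78557868],
       [  0.        ,   0.        ,   1.        ]]), 'T_tool_cam': array([[ 2.06935004e-04,  9.52088395e-01,  3.05822898e-01,
         7.86383624e-02],
       [ 9.99999496e-01, -4.97361214e-04,  8.71736360e-04,
        -1.05287417e-04],
       [ 9.82074520e-04,  3.05822564e-01, -9.52088018e-01,
        -1.41875771e-01],
       [ 0.00000000e+00,  0.00000000e+00,  0.00000000e+00,
         1.00000000e+00]])}
```

View pics/top1.png

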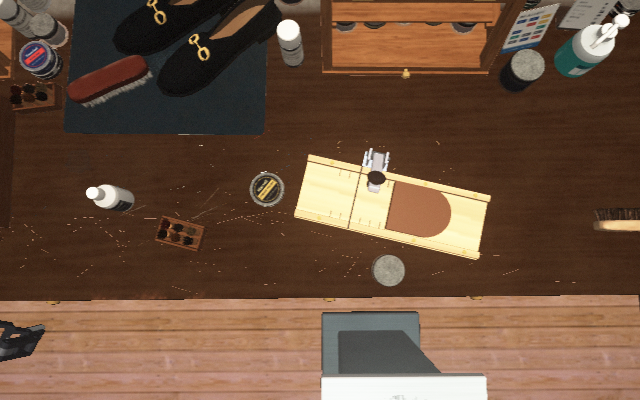

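View pics/scene1.png

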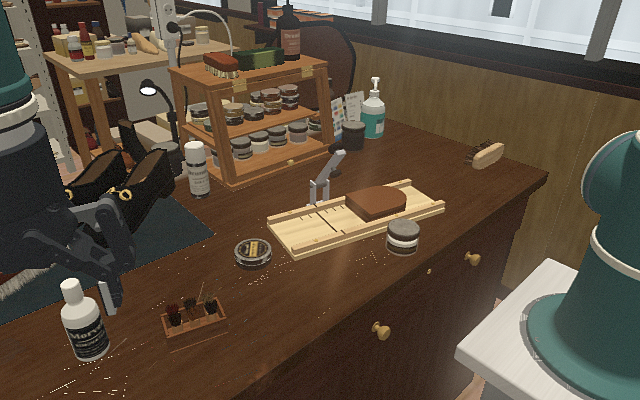

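```bash
python3 - <<'E'
from h import *
im=np.load('top.npz')['im']; c=cv2.resize(im[145:290,285:500],None,fx=3.7,fy=3.7,interpolation=cv2.INTER_CUBIC); cv2.imwrite('pics/crop1.png',c[:,:,::-1]); print(c.shape)
E
```

```text
(536, 796, 3)
```

View pics/crop1.png

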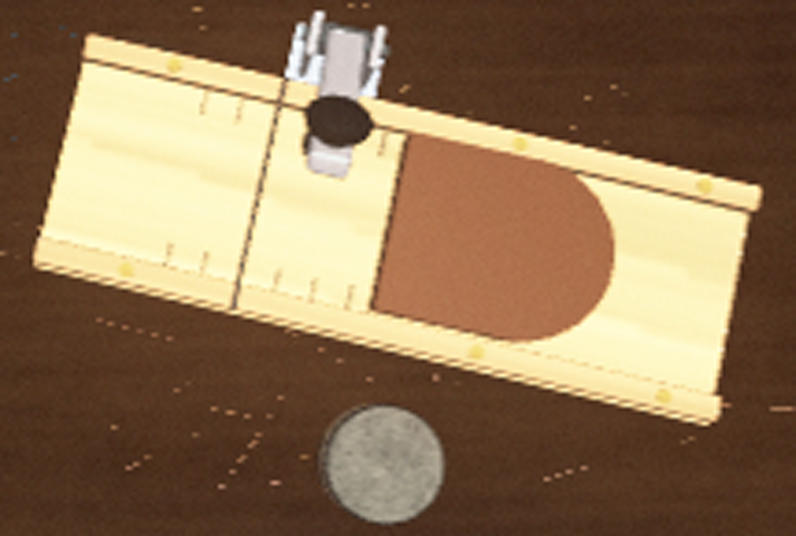

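```bash
python3 - <<'E'
from h import *
f=lambda u,v,z:ray('top',285+(u+.5)/3.7-.5,145+(v+.5)/3.7-.5,z)
P=dict(l1=(280,85,.026),l2=(235,308,.026),l3=(271,112,.012),l4=(241,283,.012),c1=(88,36,.026),c2=(762,187,.026),c3=(35,265,.026),c4=(716,424,.026),e1=(409,136,.04),e2=(374,309,.04),apex=(614,255,.04),knob=(340,120,.14),jar=(383,463,.05))
W={k:f(*v) for k,v in P.items()}
for k in W: print(k,W[k].round(4))
x=((W['c1']-W['c2'])+(W['c3']-W['c4']))[:2]; x/=np.linalg.norm(x); y=np.array([-x[1],x[0]])
L=(W['l3']+W['l4'])[:2]/2; L2=(W['l1']+W['l2'])[:2]/2
print('x',x,np.degrees(np.arctan2(x[1],x[0])),L,L2)
for k in W: print(k,((W[k][:2]-L2)@x*1e3).round(1),((W[k][:2]-L2)@y*1e3).round(1))
# depth checks
for k in ('apex','knob','jar','e1'): u,v,_=P[k]; print(k,ray('top',285+u/3.7-(3 if k=='apex' else 0),145+v/3.7).round(3))
r=R.from_rotvec(bot.read_state()['tcp_rot']).as_matrix(); print(r.round(4))
E
```

```text
l1 [0.5563 0.075  0.026 ]
l2 [0.4364 0.1015 0.026 ]
l3 [0.544  0.0794 0.012 ]
l4 [0.4506 0.0976 0.012 ]
c1 [0.585  0.1786 0.026 ]
c2 [ 0.4971 -0.1802  0.026 ]
c3 [0.4607 0.2078 0.026 ]
c4 [ 0.3726 -0.1488  0.026 ]
e1 [0.5253 0.0083 0.04  ]
e2 [0.4342 0.0295 0.04  ]
apex [ 0.4607 -0.0964  0.04  ]
knob [0.518  0.0542 0.14  ]
jar [0.3553 0.0284 0.05  ]
x [0.23895762 0.97103   ] 76.174973802219 [0.4972909  0.08846808] [0.49636618 0.08825093]
l1 1.4 -61.4
l2 -1.4 61.4
l3 2.7 -48.4
l4 -1.9 46.7
c1 108.9 -64.5
c2 -260.5 -64.9
c3 107.6 63.2
c4 -259.8 63.6
e1 -70.7 -47.2
e2 -71.9 46.3
apex -187.9 -9.5
knob -27.9 -29.1
jar -91.8 122.7
apex [ 0.46  -0.091  0.042]
knob [0.51  0.058 0.184]
jar [0.355 0.028 0.051]
e1 [0.524 0.008 0.043]
[[-8.957e-01  4.447e-01 -1.000e-03]
 [ 4.447e-01  8.957e-01 -1.800e-03]
 [ 1.000e-04 -2.000e-03 -1.000e+00]]
```

Request:
step_arm(
  motion=[
    [0, -4, -5.2, 0, -5],
    [0, -7, -9.1, 0, -12.7],
    [0, -10, -13, 0, -12.7],
    [0, -13, -17, 0, -12.7],
    [0, -16, -20.9, 0, -12.7],
    [0, -19, -24.8, 0, -12.7],
    [0, -22, -28.7, 0, -12.7],
    [0, -25, -32.6, 0, -12.7],
    [0, -28, -36.5, 0, -12.7],
    [0, -31, -40.4, 0, -12.7],
    [0, -34, -44.4, 0, -12.7],
    [0, -37, -48.3, 0, -12.7],
    [0, -40, -52.2, 0, -12.7],
    [0, -43, -56.1, 1, -12.7],
    [0, -45.3, -59.1, 2, -12.7],
    [0, -45.3, -59.1, 3, -12.7],
    [0, -45.3, -59.1, 3, -12.7],
    [0, -45.3, -59.1, 3, -12.7],
  ],
)

```text
time: 1.9
tool_pos: [0.4424, -0.1253, 0.2007]
tcp_rot: [-0.374, -3.117, -0.001]
wrist_force: [-0.4, -0.7, 0.7]
width: 0.0
grip_force: 0.0
```

```bash
python3 - <<'E'
from h import *
s,im,d=snap('wrist'); cv2.imwrite('pics/w1.png',im[:,:,::-1])
print(s['time'],s['tool_pos'],s['q'],s['wrist_force'],s['width']); r=R.from_rotvec(s['tcp_rot']).as_matrix(); print(r.round(4))
E
```

```text
1.9 [ 0.44241561 -0.12528338  0.20068528] [-3.30503001e-01 -1.28384038e-01  2.07896404e+00  5.23737252e-04
  1.19289815e+00 -1.66262772e+00] [-0.41528491 -0.71864085  0.6851343 ] 0.0003167245917504679
[[-9.716e-01  2.366e-01 -1.600e-03]
 [ 2.366e-01  9.716e-01  1.100e-03]
 [ 1.800e-03  7.000e-04 -1.000e+00]]
```

View pics/w1.png

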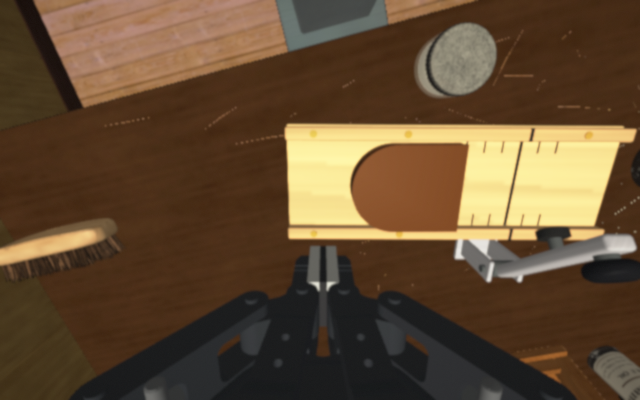

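```bash
cat >> h.py <<'E'
L2=np.array([.4966,.0883]); bx=np.array([.2385,.9711]); by=np.array([-bx[1],bx[0]])
def bd(p): return np.round([(p[:2]-L2)@bx*1e3,(p[:2]-L2)@by*1e3,p[2]*1e3],1)
E
python3 - <<'E'
from h import *
for n,u,v,z in [('l+',521,143,.012),('l-',507,226,.012),('e+',468,144,.04),('e-',458,228,.04),('apex',351,187,.04),('c',288,228,.026),('c',287,125,.026),('bracket',490,265,.06)]: print(n,bd(ray('wrist',u,v,z)))
for u,v in [(600,245),(610,271),(590,271),(490,262),(478,250)]: print(u,v,bd(ray('wrist',u,v)))
print('tcp',bd(bot.read_state()['tool_pos']))
# top depth: knob/arm points
d=np.load('top.npz')['d']
for u,v in [(376,178),(376,175),(372,178),(380,179),(376,182),(374,190),(378,162),(379,158),(377,168)]: print(u,v,bd(ray('top',u,v)))
E
```

```text
l+ [-1.2 45.7 12. ]
l- [  2.4 -53.1  12. ]
e+ [-73.3  47.5  40. ]
e- [-70.4 -44.3  40. ]
apex [-190.5    2.3   40. ]
c [-260.6  -50.5   26. ]
c [-257.8   65.    26. ]
bracket [-39.6 -79.1  60. ]
600 245 [-35.6  -5.3 164.1]
610 271 [-36.9 -17.6 176.6]
590 271 [-41.4 -22.3 168.6]
490 262 [-44.3 -71.9  66.4]
478 250 [-44.2 -70.9  40.6]
tcp [-220.     1.3  201.2]
376 178 [-25.1 -19.4 183. ]
376 175 [-24.3 -25.1 178.6]
372 178 [-18.6 -17.6 184.6]
380 179 [-32.2 -20.  178.6]
376 182 [-26.6 -13.1 181.7]
374 190 [-26.9  -1.1 170.3]
378 162 [-26.8 -64.1 100.8]
379 158 [-27.7 -74.5  88.5]
377 168 [-26.4 -48.7 120.6]
```

Request:
step_arm(
  motion=[
    [0, -0.1, 0, 4, 0],
    [0, -0.1, 0, 8, 0],
    [0, -0.1, 0, 12, 0],
    [0, -0.1, 0, 15, 0],
    [0, -0.1, 0, 17, 0],
    [0, -0.1, 0, 17.6, 0],
    [0, -0.1, 0, 17.6, 0],
    [0, -0.1, 0, 17.6, 0],
    [0, -0.1, 0, 17.6, 0],
    [0, -0.1, 0.5, 17.6, 0],
    [0, -0.1, 1, 17.6, 0],
  ],
)

```text
time: 3.05
tool_pos: [0.4472, -0.1167, 0.0262]
tcp_rot: [0.375, 3.117, -0.0]
wrist_force: [-0.5, 0.2, -0.4]
width: -0.0
grip_force: 0.0
```

Request:
step_arm(
  motion=[
    [0, 0, 0.4, 0, 0],
    [0, 0, 0.8, 0, 0],
    [0, 0, 1.2, 0, 0],
    [0, 0, 1.6, 0, 0],
    [0, 0, 2.0, 0, 0],
    [0, 0, 2.4, 0, 0],
    [0, 0, 2.8, 0, 0],
    [0, 0, 3.2, 0, 0],
    [0, 0, 3.6, 0, 0],
    [0, 0, 4.0, 0, 0],
    [0, 0, 4.4, 0, 0],
    [0, 0, 4.8, 0, 0],
    [0, 0, 5.1, 0, 0],
    [0, 0, 5.4, 0, 0],
    [0, 0, 5.7, 0, 0],
    [0, 0, 5.9, 0, 0],
    [0, 0, 6.0, 0, 0],
    [0, 0, 6.0, 0, 0],
    [0, 0, 6.0, 0, 0],
  ],
)

```text
time: 4.95
tool_pos: [0.4607, -0.0583, 0.0253]
tcp_rot: [0.375, 3.119, 0.001]
wrist_force: [-1.1, -2.5, 2.2]
width: 0.001
grip_force: 1.4
```

```bash
python3 - <<'E'
from h import *
s,im,d=snap('top'); c=cv2.resize(im[155:245,290:440],None,fx=5,fy=5,interpolation=cv2.INTER_CUBIC); cv2.imwrite('pics/t2.png',c[:,:,::-1])
print(s['time'],bd(s['tool_pos']),s['wrist_force'])
E
```

```text
4.95 [-1.509e+02 -1.000e-01  2.530e+01] [-1.0996758  -2.48585468  2.19460892]
```

View pics/t2.png

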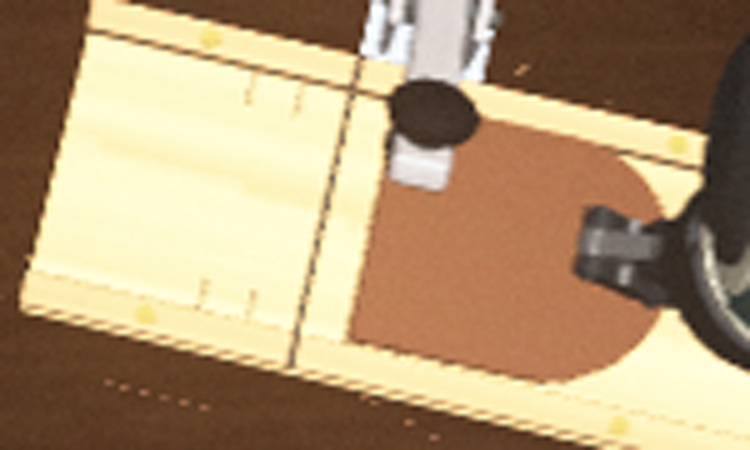

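```bash
python3 - <<'E'
from h import *
f=lambda u,v,z:bd(ray('top',290+(u+.5)/5-.5,155+(v+.5)/5-.5,z))
for z in (.04,.012): print(f(377,225,z),f(350,342,z))
print(f(343,140,.012),f(305,300,.012),f(291,365,.026),f(358,62,.026))
im=np.load('top.npz')['im'].astype(int)
for v in (205,210,215,220): print(v,[tuple(im[v,u]) for u in range(345,370)][0:0], ''.join(f'{u}:{im[v,u,0]},{im[v,u,2]} ' for u in range(346,368)))
E
```

```text
[-21.1   1.4  40. ] [-20.7  48.2  40. ]
[-22.3  -2.2  12. ] [-21.9  46.1  12. ]
[ -1.4 -32.9  12. ] [-0.7 33.8 12. ] [-0.7 61.2 26. ] [ -0.2 -62.8  26. ]
205 [] 346:255,210 347:255,210 348:255,208 349:255,210 350:255,213 351:255,212 352:232,145 353:188,118 354:253,194 355:255,212 356:255,217 357:255,215 358:255,214 359:255,213 360:255,215 361:255,212 362:237,144 363:175,81 364:191,88 365:189,86 366:191,86 367:185,83 
210 [] 346:255,211 347:255,210 348:255,212 349:255,211 350:253,192 351:200,123 352:231,148 353:254,198 354:255,211 355:255,207 356:255,209 357:255,211 358:255,210 359:255,209 360:255,209 361:240,146 362:184,88 363:191,87 364:188,85 365:191,88 366:191,88 367:190,87 
215 [] 346:254,202 347:254,203 348:254,203 349:251,184 350:191,118 351:229,147 352:253,193 353:254,205 354:254,205 355:254,206 356:254,206 357:254,204 358:254,206 359:254,205 360:237,141 361:180,84 362:193,89 363:188,84 364:187,84 365:194,90 366:193,89 367:187,86 
220 [] 346:254,203 347:255,219 348:250,180 349:163,105 350:251,182 351:255,217 352:255,216 353:255,213 354:255,213 355:255,211 356:255,209 357:255,210 358:254,206 359:235,142 360:176,83 361:189,86 362:190,88 363:192,89 364:192,88 365:193,89 366:190,88 367:191,89
```

Request:
step_arm(
  motion=[
    [0, 0, 0.3, 0, 0],
    [0, 0, 0.6, 0, 0],
    [0, 0, 0.9, 0, 0],
    [0, 0, 1.1, 0, 0],
    [0, 0, 1.3, 0, 0],
    [0, 0, 1.4, 0, 0],
    [0, 0, 1.5, 0, 0],
    [0, 0, 1.5, 0, 0],
    [0, 0, 1.5, 0, 0],
  ],
)

```text
time: 5.9
tool_pos: [0.4642, -0.0437, 0.0252]
tcp_rot: [-0.375, -3.119, -0.001]
wrist_force: [-0.2, -2.1, 1.6]
width: 0.004
grip_force: 1.3
```

```bash
python3 - <<'E'
from h import *
s,im,d=snap('top'); im=im.astype(float)
s2,iw,dw=snap('wrist'); cv2.imwrite('pics/w2.png',iw[:,:,::-1])
print(s['time'],bd(s['tool_pos']),s['wrist_force'])
for v in range(196,224,4): print(v,''.join(f'{u}:{im[v,u,2]:.0f} ' for u in range(346,366)))
f=lambda u,v,z:bd(ray('top',u,v,z))
for a,b,v in ((351.1,361,210),(349,359,220)): print(f(a,v,.012),f(b,v,.012))
E
```

```text
5.9 [-135.9    0.    25.2] [-0.22951075 -2.06128928  1.61168419]
196 346:216 347:213 348:211 349:207 350:206 351:202 352:197 353:196 354:134 355:94 356:134 357:117 358:88 359:88 360:90 361:86 362:90 363:88 364:90 365:88 
200 346:218 347:219 348:217 349:216 350:217 351:216 352:213 353:143 354:91 355:150 356:128 357:86 358:88 359:87 360:88 361:88 362:87 363:88 364:85 365:86 
204 346:217 347:217 348:218 349:217 350:221 351:222 352:162 353:113 354:150 355:119 356:83 357:89 358:90 359:87 360:87 361:91 362:87 363:88 364:88 365:89 
208 346:213 347:211 348:214 349:214 350:213 351:157 352:110 353:182 354:144 355:83 356:88 357:92 358:93 359:88 360:89 361:88 362:89 363:87 364:89 365:89 
212 346:209 347:208 348:209 349:210 350:157 351:107 352:188 353:156 354:95 355:86 356:89 357:90 358:90 359:89 360:94 361:88 362:88 363:89 364:89 365:89 
216 346:206 347:202 348:208 349:153 350:88 351:172 352:143 353:89 354:90 355:89 356:86 357:89 358:91 359:86 360:91 361:90 362:89 363:87 364:88 365:90 
220 346:209 347:224 348:184 349:107 350:186 351:160 352:92 353:90 354:90 355:91 356:94 357:93 358:89 359:90 360:91 361:89 362:90 363:93 364:93 365:89 
[ 0.3 24.5 12. ] [-19.   20.1  12. ]
[ 0. 45. 12.] [-19.4  40.5  12. ]
```

View pics/w2.png

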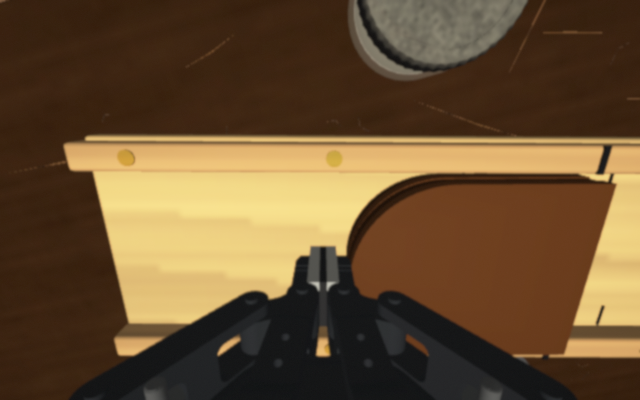

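Request:
step_arm(
  motion=[
    [0, 0, 0.1, 0, 0],
    [0, 0, 0.2, 0, 0],
    [0, 0, 0.28, 0, 0],
    [0, 0, 0.33, 0, 0],
    [0, 0, 0.38, 0, 0],
    [0, 0, 0.4, 0, 0],
    [0, 0, 0.4, 0, 0],
    [0, 0, 0.4, 0, 0],
  ],
)

```text
time: 6.8
tool_pos: [0.4651, -0.0399, 0.0252]
tcp_rot: [-0.375, -3.119, -0.0]
wrist_force: [-1.1, -3.3, 1.9]
width: 0.004
grip_force: 1.6
```

```bash
python3 - <<'E'
from h import *
s,im,d=snap('top'); c=cv2.resize(im[160:240,320:430],None,fx=7,fy=7,interpolation=cv2.INTER_CUBIC); cv2.imwrite('pics/t3.png',c[:,:,::-1])
print(s['time'],bd(s['tool_pos']),s['wrist_force'])
for v in range(196,224,4): print(v,''.join(f'{u}:{im[v,u,2]:.0f} ' for u in range(346,360)))
E
```

```text
6.8 [-132.     0.    25.2] [-1.14126834 -3.28885896  1.92971652]
196 346:213 347:211 348:210 349:209 350:203 351:201 352:197 353:195 354:128 355:79 356:89 357:89 358:88 359:87 
200 346:217 347:215 348:216 349:213 350:216 351:213 352:215 353:143 354:75 355:89 356:86 357:89 358:88 359:88 
204 346:216 347:218 348:216 349:217 350:218 351:216 352:160 353:86 354:82 355:87 356:88 357:88 358:84 359:88 
208 346:211 347:212 348:211 349:213 350:213 351:158 352:85 353:86 354:89 355:87 356:90 357:88 358:90 359:87 
212 346:207 347:208 348:207 349:209 350:156 351:96 352:89 353:84 354:90 355:90 356:88 357:85 358:87 359:90 
216 346:202 347:203 348:207 349:151 350:75 351:77 352:87 353:88 354:84 355:84 356:88 357:88 358:91 359:90 
220 346:205 347:222 348:180 349:95 350:67 351:75 352:83 353:87 354:94 355:92 356:89 357:90 358:88 359:88
```

View pics/t3.png

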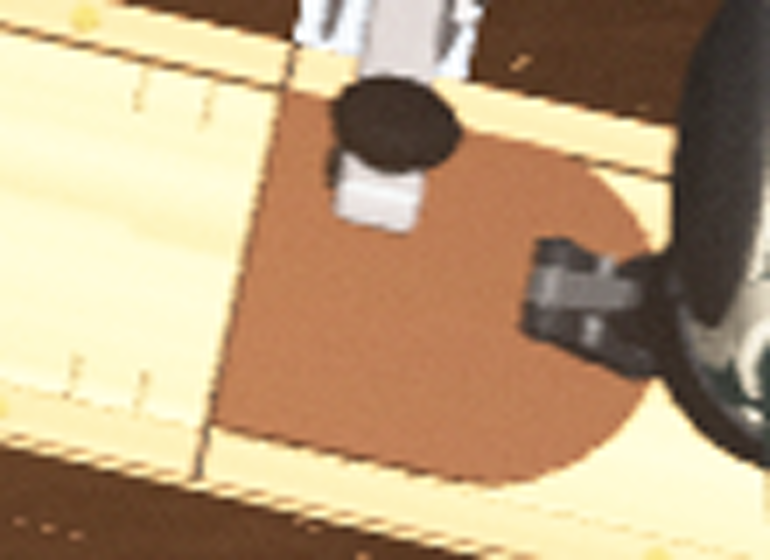

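Request:
step_arm(
  motion=[
    [0, 0, -0.5, 0, 0],
    [0, 0, -2, 0, 0],
    [0, 0, -2, -4, 0],
    [0, 0, -2, -9, 0],
    [0, 0, -2, -14, 0],
    [0, -1, -2, -19, 0],
    [0, -3, 0, -23, 0],
    [0, -5.5, 4, -23, 0],
    [0, -5.5, 8, -23, 0],
    [0, -5.5, 10.7, -23, 0],
    [0, -5.5, 10.7, -21, 0],
    [0, -5.5, 10.7, -17, 0],
    [0, -5.5, 10.7, -15, 0],
    [0, -5.5, 10.7, -14.7, 0],
    [0, -5.5, 10.7, -14.7, 0],
    [0, -5.5, 10.7, -14.7, 0],
  ],
)

```text
time: 8.45
tool_pos: [0.545, 0.051, 0.1738]
tcp_rot: [0.375, 3.117, 0.001]
wrist_force: [0.5, 0.1, -0.3]
width: 0.006
grip_force: 0.0
```

```bash
python3 - <<'E'
from h import *
s,im,d=snap('scene'); c=cv2.resize(im[110:270,240:460],None,fx=3.6,fy=3.6,interpolation=cv2.INTER_CUBIC); cv2.imwrite('pics/s3.png',c[:,:,::-1])
print(s['time'],bd(s['tool_pos']),s['wrist_force'])
E
```

```text
8.45 [-24.7 -55.9 173.8] [ 0.54126114  0.12866829 -0.34565299]
```

View pics/s3.png

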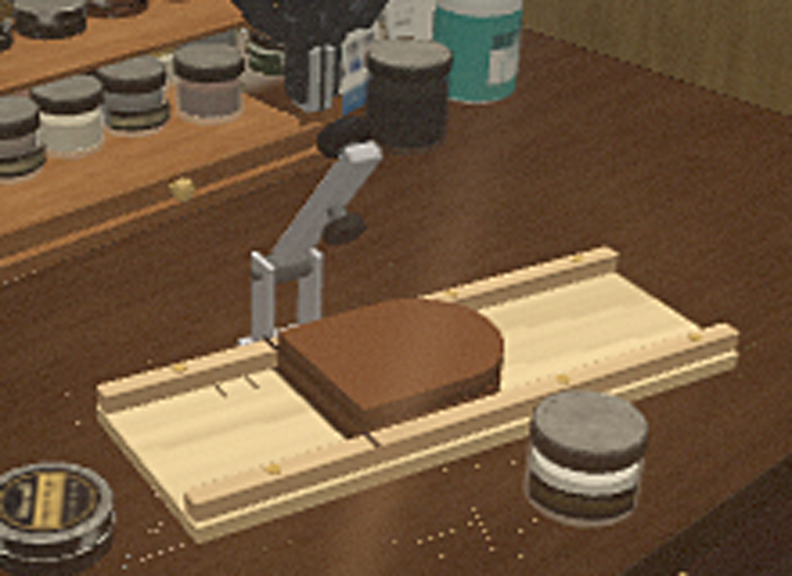

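Request:
step_arm(
  motion=[
    [0, 0.7, 0, 0, 0],
    [0, 1.3, 0, 0, 0],
    [0, 1.7, 0, 0, 0],
    [0, 2.1, 0, 0.05, 0],
    [0, 2.5, 0, 0.15, 0],
    [0, 2.9, 0, 0.3, 0],
    [0, 3.3, 0, 0.5, 0],
    [0, 3.7, 0, 0.7, 0],
    [0, 4.1, 0, 1.0, 0],
    [0, 4.5, 0, 1.25, 0],
    [0, 4.9, 0, 1.55, 0],
    [0, 5.3, 0, 1.85, 0],
    [0, 5.7, 0, 2.2, 0],
    [0, 5.7, 0, 2.2, 0],
  ],
)

```text
time: 9.9
tool_pos: [0.4872, 0.0646, 0.1493]
tcp_rot: [-0.374, -3.117, 0.0]
wrist_force: [-0.5, 0.1, 0.7]
width: -0.001
grip_force: 0.0
```

```bash
python3 - <<'E'
from h import *
s,im,d=snap('scene'); c=cv2.resize(im[110:270,240:460],None,fx=3.6,fy=3.6,interpolation=cv2.INTER_CUBIC); cv2.imwrite('pics/s4.png',c[:,:,::-1])
print(s['time'],bd(s['tool_pos']),s['wrist_force'])
E
```

```text
9.9 [-25.3   3.5 149.3] [-0.45423542  0.14325983  0.72670932]
```

View pics/s4.png

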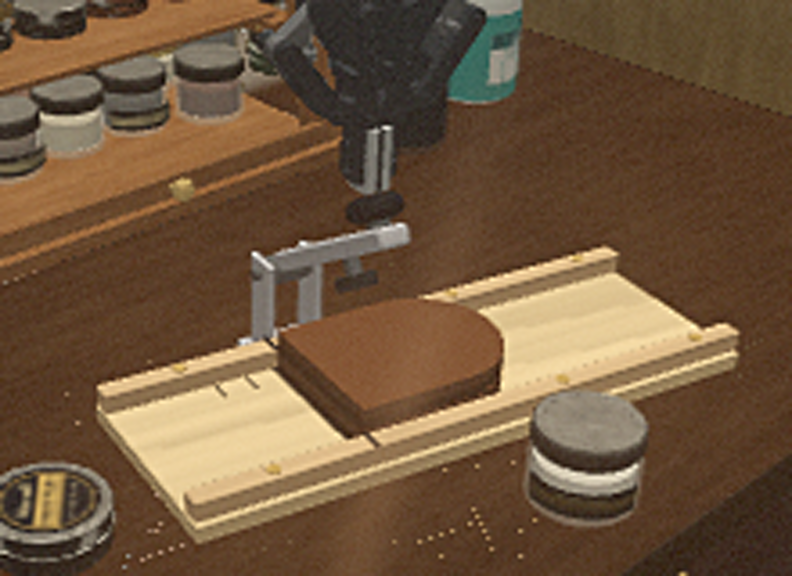

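Request:
step_arm(
  motion=[
    [0, 0.4, 0, 0.4, 0],
    [0, 0.8, 0, 0.8, 0],
    [0, 1.1, 0, 1.2, 0],
    [0, 1.4, 0, 1.6, 0],
    [0, 1.7, 0, 2.0, 0],
    [0, 2.0, 0, 2.4, 0],
    [0, 2.25, 0, 2.8, 0],
    [0, 2.5, 0, 3.2, 0],
    [0, 2.75, 0, 3.6, 0],
    [0, 3.0, 0, 4.0, 0],
    [0, 3.2, 0, 4.4, 0],
    [0, 3.4, 0, 4.8, 0],
    [0, 3.5, 0, 5.1, 0],
    [0, 3.6, 0, 5.3, 0],
    [0, 3.6, 0, 5.3, 0],
  ],
)

```text
time: 11.45
tool_pos: [0.453, 0.073, 0.0968]
tcp_rot: [-0.375, -3.118, 0.0]
wrist_force: [-0.2, 0.1, 0.5]
width: 0.002
grip_force: 0.0
```

Request:
step_arm(
  motion=[
    [0, 0.1, 0, 0.15, 0],
    [0, 0.15, 0, 0.3, 0],
    [0, 0.2, 0, 0.4, 0],
    [0, 0.2, 0, 0.5, 0],
    [0, 0.2, 0, 0.6, 0],
    [0, 0.2, 0, 0.6, 0],
  ],
)

```text
time: 12.05
tool_pos: [0.4513, 0.0735, 0.091]
tcp_rot: [-0.375, -3.118, -0.0]
wrist_force: [-0.1, -0.6, -0.5]
width: 0.0
grip_force: 0.0
```

Request:
step_arm(
  motion=[
    [0, 0, 0, 0.1, 0],
    [0, 0, 0, 0.2, 0],
    [0, 0, 0, 0.3, 0],
    [0, 0, 0, 0.3, 0],
  ],
)

```text
time: 12.45
tool_pos: [0.4516, 0.0734, 0.0881]
tcp_rot: [0.375, 3.119, -0.0]
wrist_force: [-0.0, 0.2, -0.4]
width: -0.001
grip_force: 0.0
```

Request:
step_arm(
  motion=[
    [0, 0, 0, 0.1, 0],
    [0, 0, 0, 0.15, 0],
    [0, 0, 0, 0.15, 0],
  ],
)

```text
time: 12.75
tool_pos: [0.4518, 0.0735, 0.088]
tcp_rot: [-0.375, -3.119, 0.0]
wrist_force: [-4.2, 0.3, 9.5]
width: -0.004
grip_force: 5.0
```

```bash
python3 - <<'E'
from h import *
s,im,d=snap('scene'); c=cv2.resize(im[150:240,280:430],None,fx=5.2,fy=5.2,interpolation=cv2.INTER_CUBIC); cv2.imwrite('pics/s5.png',c[:,:,::-1])
print(s['time'],bd(s['tool_pos']),s['wrist_force'])
E
```

```text
12.75 [-25.1  40.   88. ] [-4.23872325  0.30168644  9.45474215]
```

View pics/s5.png

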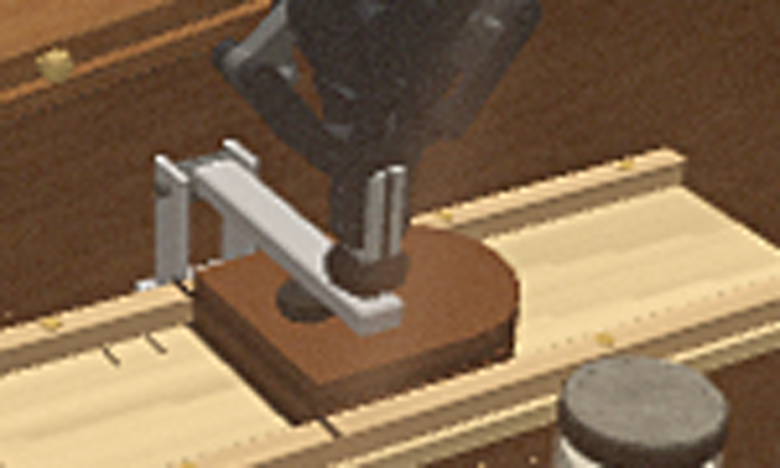

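Request:
step_arm(
  motion=[
    [0, 0, 0, 0.05, 0],
    [0, 0, 0, 0.1, 0],
    [0, 0, 0, 0.15, 0],
    [0, 0, 0, 0.15, 0],
    [0, 0, 0, 0.15, 0],
  ],
)

```text
time: 13.3
tool_pos: [0.4518, 0.0734, 0.0879]
tcp_rot: [-0.375, -3.119, 0.0]
wrist_force: [-9.4, -0.6, 20.2]
width: 0.006
grip_force: 10.2
```

Request:
step_arm(
  motion=[
    [0, 0, 0, -0.2, 0],
    [0, 0, 0, -0.6, 0],
    [0, 0, 0, -2, 0],
    [0, 0, 0, -6, 0],
    [0, 0, 0, -10, 0],
    [0, 0, -4, -14, 0],
    [0, 0, -8, -16, 0],
    [0, 0, -12, -16, 0],
    [0, 0, -16, -16, 0],
    [0, 0, -16, -16, 0],
    [0, 0, -16, -16, 0],
  ],
)

```text
time: 14.4
tool_pos: [0.4135, -0.0826, 0.2451]
tcp_rot: [-0.379, -3.119, -0.001]
wrist_force: [-0.2, 0.4, -0.0]
width: -0.003
grip_force: 0.0
```

```bash
python3 - <<'E'
from h import *
s,im,d=snap('top'); c=cv2.resize(im[160:240,320:430],None,fx=7,fy=7,interpolation=cv2.INTER_CUBIC); cv2.imwrite('pics/t4.png',c[:,:,::-1])
print(s['time'],bd(s['tool_pos']),s['wrist_force'])
for v in range(196,224,4): print(v,''.join(f'{u}:{im[v,u,2]:.0f} ' for u in range(346,360)))
for u,v in [(371,195),(372,191),(376,170)]: print(bd(ray('top',u,v)))
E
```

```text
14.4 [-185.8   40.   245.1] [-0.16548555  0.35419771 -0.01206616]
196 346:197 347:196 348:191 349:187 350:189 351:186 352:180 353:179 354:120 355:72 356:77 357:80 358:74 359:80 
200 346:198 347:198 348:198 349:198 350:200 351:199 352:200 353:129 354:70 355:79 356:78 357:78 358:81 359:83 
204 346:197 347:200 348:200 349:200 350:200 351:201 352:151 353:81 354:74 355:83 356:79 357:82 358:79 359:80 
208 346:196 347:197 348:195 349:195 350:198 351:142 352:75 353:76 354:82 355:81 356:82 357:79 358:80 359:80 
212 346:191 347:191 348:192 349:191 350:139 351:86 352:77 353:78 354:82 355:81 356:81 357:66 358:44 359:41 
216 346:186 347:188 348:190 349:135 350:67 351:67 352:82 353:79 354:81 355:82 356:59 357:36 358:42 359:50 
220 346:190 347:203 348:162 349:82 350:60 351:65 352:77 353:80 354:83 355:83 356:66 357:43 358:38 359:40 
[-29.   -5.9  69.5]
[-29.1 -13.4  72. ]
[-28.  -54.6  70.8]
```

View pics/t4.png

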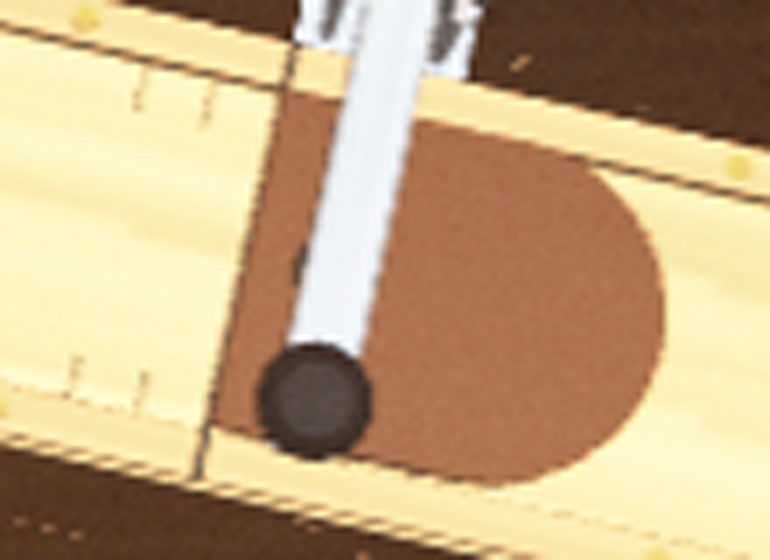

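The final picture shows the blank's front edge still on the line, from about (283,90) to (215,425). The hold-down arm is level (about 70 mm high along its length) with its pad on the blank, and the robot is clear of everything.

```bash
python3 -c "
from workcell import bot
print(bot.finish_job())"
```

```text
the job is handed in; nothing more can be done
None
```

The job is handed in: the blank's front edge is on the scribed line, the hold-down arm is level with its pad pressed on the blank (about 20 N before release), and the robot is clear, at about 14.5 s of the 51 s allowed.

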